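# Switch off the press station and sweep its bed clear

## Task

Switch the press station off by turning the selector lever on its control box to the ring mark, clicked home there; only then sweep the four white offcuts off the bed into the chip tray along its front edge with the scraper block, not touching them with the fingers. Finally stand the scraper block back on the bench where you found it. Leave the bottle, the frame corner and the tape measure alone.

Things in the scene. Friction and masses are not known exactly. Their poses are not given: they have to be found in the camera images.
- switch_box: grey control box, 130 x 130 mm, fixed, its aluminium top plate 78 mm above the bench. Origin: centre of its underside, on the selector's upright axis; x points to the ring mark. Black marks on the plate about 53 mm from the axis: ring (off); clockwise from it, seen from above, one bar at 45 and two bars at 90 degrees; a chevron (jog) 45 degrees anticlockwise
- selector (a joint): lever angle: 0 at the ring, grows clockwise seen from above: 0.785 one bar, 1.571 two bars, -0.785 chevron; stops 0.06 beyond the outer marks. Found at one bar or two bars (rarely caught between them). A sprung detent holds it at each mark: leaving one takes about 0.12 N m (4 N at 30 mm from the axis); past halfway the lever snaps on by itself to the next mark
- selector_tip (a point): middle of the top edge of the lever's pointing end, 42 mm from the axis, 114 mm above the bench; x along the lever outwards, z up. The lever is a black bar 14 mm wide with a white line on top towards that end, from 18 mm behind the axis to 42 mm ahead, 88 to 114 mm above the bench, on a round hub of radius 19 mm, top at 90 mm. Push it from the side or pinch it from above
- ring_mark (a point): centre of the black ring mark (off), 17 mm across, printed on the control box's top plate
- bed: press station, fixed: dark steel bed 260 (x) x 320 (y) mm, top 60 mm above the bench. Origin: centre of the bed, at bench level, z up; its front edge, with the chip tray, is at x -130 mm. Bed at y over -85 mm is clear but for the offcuts. A small clamping lever stands on it at x -90 to -30, y -155 to -95 mm, up to 105 mm above the bench
- clamp_foot (a point): underside of the raised foot of the station's pneumatic clamp, at bed x 45, y -130 mm, 146 mm above the bench; foot radius 22 mm; axes as the bed's. Around it the fixed clamp frame, 0.40 m high: column at bed x -15 to 105, y -230 to -160 mm; arm above the foot at y -230 to -100 mm
- tray (a point): middle of the floor of the open sheet-steel chip tray, 4 mm above the bench; axes as the bed's. Inside 107 (x) x 294 (y) mm, from the bed's front edge (bed x -130 mm) to bed x -237 mm; front wall 65 mm, end walls 55 mm above the bench
- scraper: scraper block, standing loose on the bench, 150 g (may vary): black rubber foot 130 (x) x 30 (y) x 28 mm high, on it a wooden grip 100 (x) x 22 (y) mm, from 28 to 73 mm above its underside. Origin = centre of the underside, z up. Grip it across y
- offcut0: white plastic profile offcut, 26 x 22 mm and 15 mm high (a 9 mm thick foot with a rib on one side), 11 g, loose; lies on the bed at first, origin = centre of its underside as it first lies, z up, x along its length; may tumble when it drops into the tray
- offcut1: white plastic profile offcut, 30 x 19 mm and 15 mm high (a 9 mm thick foot with a rib on one side), 11 g, loose; lies on the bed at first, origin = centre of its underside as it first lies, z up, x along its length; may tumble when it drops into the tray
- offcut2: white plastic profile offcut, 24 x 23 mm and 16 mm high (a 9 mm thick foot with a rib on one side), 11 g, loose; lies on the bed at first, origin = centre of its underside as it first lies, z up, x along its length; may tumble when it drops into the tray
- offcut3: white plastic profile offcut, 28 x 20 mm and 15 mm high (a 9 mm thick foot with a rib on one side), 11 g, loose; lies on the bed at first, origin = centre of its underside as it first lies, z up, x along its length; may tumble when it drops into the tray
- cleaner: white cleaner bottle with a blue cap, 60 mm diameter, 170 mm high, loose; origin at the centre of its underside; not to be disturbed
- corner_sample: L-shaped white window-frame corner, 120 x 120 mm, legs 50 mm wide, 46 mm high, loose; origin at the underside, middle of the 120 mm square; not to be disturbed
- tape_measure: black and yellow tape measure, 68 x 38 mm, 60 mm high, loose; origin at the centre of its underside; not to be disturbed
Not all that is in view belongs to the job. Of the things that look like the scraper, take the one that is nearest to the robot's base at the start.

How it is judged (in metres and radians):
On the way, in this order (a step that is already met when the one before it is completed fails the run):
1. the selector is at the ring mark (off) (value of joint selector between -0.12 and 0.12 rad), for 0.3 s.
2. all four offcuts are in the chip tray (x of offcut0 in the frame of bed between -0.245 and -0.125 m and y of offcut0 in the frame of bed between -0.155 and 0.155 m and z of each of offcut0, offcut1, offcut2, offcut3 in the frame of bed below 0.05 m and x of offcut1 in the frame of bed between -0.245 and -0.125 m and y of offcut1 in the frame of bed between -0.155 and 0.155 m and x of offcut2 in the frame of bed between -0.245 and -0.125 m and y of offcut2 in the frame of bed between -0.155 and 0.155 m and x of offcut3 in the frame of bed between -0.245 and -0.125 m and y of offcut3 in the frame of bed between -0.155 and 0.155 m), for 0.2 s.
At the end, for the whole second after the job is handed in: the selector rests within 0.12 rad of the ring mark; all four offcuts lie still inside the chip tray; the scraper block stands upright (within 0.1 rad), at rest and let go, within 80 mm of where it stood at the start (all of step 1 and all of step 2 and velocity of joint selector between -0.05 and 0.05 rad/s and distance of scraper from where it was at the start of the episode below 0.08 m and angle between scraper's own z axis and vertical below 0.1 rad and linear speed of each of scraper, offcut0, offcut1, offcut2, offcut3 below 0.02 m/s); the robot touches nothing.
It fails at once if an offcut is shifted more than 20 mm while the selector is not at the ring mark (not (value of joint selector between -0.12 and 0.12 rad) and distance of any of offcut0, offcut1, offcut2, offcut3 from where it was at the start of the episode above 0.02 m).
It fails at once if the fingers touch an offcut (contact force between the fingers and offcut0 above 0.5 N or contact force between the fingers and offcut1 above 0.5 N or contact force between the fingers and offcut2 above 0.5 N or contact force between the fingers and offcut3 above 0.5 N).
It fails at once if the bottle, the frame corner or the tape measure is shifted more than 40 mm or tipped (distance of any of cleaner, corner_sample, tape_measure from where it was at the start of the episode above 0.04 m or angle between any of cleaner, corner_sample, tape_measure's own z axis and vertical above 0.3 rad).
It also fails if it takes over 67 s, if anything falls off the work surface, if the arm or the gripper's body presses on something with over 40 N, if the wrist force passes 120 N, or if a joint passes its speed limit or range.

## Robot

A 6-joint arm with a two-finger parallel gripper is mounted at the origin on the work surface. World frame = base frame: x ahead of the robot, y to its left, z up, the work surface at z = 0. Lengths are in m, angles in degrees, forces in N, time in s.
With the tool pointing down it reaches from about 0.3 to 0.75 m from the base axis. Payload 8.5 kg.
Tool frame: the origin (TCP) lies on the centre line of the jaws, within the pads' length; the fingertips stand 19 mm ahead of it and the grasp point (between the pads) is the TCP; z points along the fingers, x is the direction in which the jaws open and shut, and the axes are right-handed (so a half turn about z gives the same grasp; the last joint's range is limited). The gripper opens to 85 mm and grips with 20 to 120 N. Pads are 22 mm wide; open, the fingers measure 114 mm over their backs; the gripper's body (76 mm by 85 mm) begins 54 mm behind the grasp point. The pads swing forward as they close: fully open they stand 13 mm farther back than shut.
Start: joints at [62.894, 21.807, 74.336, -0, 83.858, -12.336], TCP at [0.14, 0.532, 0.25] pointing down, gripper open.
Joint ranges: [-178.18, 178.18], [-50.72, 133.34], [12.68, 142.11], [-81.47, 261.47], [9.98, 163.14], [-165.26, 165.26]. Speed limits (degrees/s): [136.94, 136.94, 180, 180, 180, 180].

## Interface

Orientations are given as a 3x3 rotation matrix whose columns are the frame's x, y, z axes.
In Python, from rig import env, cams, order gives the robot as it stands.
- The arm moves only by the tool step_arm, never from a script. Its argument "steps" is a list of rows, each an object with "xyz": the shift along the tool's x, y, z normalised to -1 to 1, where 1 is 0.04 m, a list of three; "turn": the turn, a rotation vector about the tool's x, y, z normalised to -1 to 1, where 1 is 0.08 rad, a list of three; "gripper": the gripper command: -1 is shut, 1 is fully open, values between are in proportion. A call has 1 to 20 rows; each row shifts and turns the commanded pose from where the row before left it, along the tool's axes as they then stand; what a row does not reach is not made up. A row lasts 1/12 s, in which the tool goes at most 41.7 mm and 7.16 degrees, less where a joint would pass 70% of its speed; a pose out of reach is approached as far as the arm can. A call with a number of a shift or a turn outside -1 to 1 is refused whole. A call with a gripper value outside its range is refused whole. The fingers move at their own pace and stop on an object; "squeeze" is the grip in N (left out, the last holds). Time passes only in rows, so rows that do not move let the fingers close. It gives the time, the measured TCP pose, the force and the opening at its end, in the units of the state.
- env.observe(): the state, without advancing time (a new reading comes with each control period).
- cams.get_image(name): name is "scene" or "top"; returns (picture, depth): 420x560x3 uint8, red, green, blue; 420x560 float32, m along the optical axis (not along the pixel's ray), 0 where there is no reading.
- cams.camera_info(name): a dict with "fx", "fy", "cx", "cy" (pixels), "k1" (the pictures are not rectified: a ray, as slopes to the right and down, at radius r is drawn at 1 + k1 r^2 times it, then the intrinsics apply), "extrinsics" (4x4, takes a point from camera to world coordinates). Camera axes: x right, y down, z forward; pixel columns grow to the right and rows downward; lengths in m; the calibration is good to about 2 mm. A picture is of the moment at which its call begins. camera_info takes no time and is no camera call.
- order.close_job(): hands the job in, once; it reports no verdict.
The state is a dict: "time_s": time; "q": joint angles; "qvel": joint speeds; "joint_efforts": joint torques, N m; "position": TCP position; "tool_rot": TCP orientation; "ft_force": force on the tool from outside, world axes, zero at the start; "wrist_torque": the same for the moment, N m; "grip_width": finger opening in m.
Only numpy, scipy, OpenCV 4.12 (cv2) and the standard library are available. Lean on these libraries where they do the work, as an engineer would, in place of code of your own. Each camera call takes 0.05 s, during which the arm holds its last target. There are 200 camera calls.

## Working session

There is one attempt and no reset: what is moved stays moved. The work goes in short steps, Python scripts to look and compute and a tool call to move; the robot and the scene stay as the last step left them, time stands still between calls to the robot, and variables do not carry over. Pictures are saved under pics/ and viewed, about 8 in all and at most 12, crops included, and the job is handed in when it is done.

Besides the shell and the picture viewer there is one more tool, called as name([rows], argument=value, ...), one row to a line, values as JSON. step_arm: Moves the arm, as the interface text tells. Scaled input: -1 to 1 covers 0.04 m each way for a shift and 0.08 rad each way for a turn. Its arguments: {"type":"object","properties":{"steps":{"type":"array"},"squeeze":{"type":"number"}},"required":["steps"]}

```bash
ls; mkdir -p pics; cat > h.py <<'E'
from rig import env, cams, order
import numpy as np, cv2
def save(name,img,s=1): cv2.imwrite('pics/'+name,cv2.resize(img[:,:,::-1],None,fx=s,fy=s,interpolation=cv2.INTER_CUBIC))
def rays(cam,uv):
    c=cams.camera_info(cam); uv=np.atleast_2d(np.array(uv,float))
    d=np.stack([(uv[:,0]-c['cx'])/c['fx'],(uv[:,1]-c['cy'])/c['fy']],1); s=d.copy()
    for _ in range(20): s=d/(1+c['k1']*(s**2).sum(1,keepdims=True))
    E=np.array(c['extrinsics']); return E[:3,3],np.c_[s,np.ones(len(s))]@E[:3,:3].T
def onplane(cam,uv,z):
    o,d=rays(cam,uv); return o+d*((z-o[2])/d[:,2])[:,None]
def cloud(cam,dep):
    h,w=dep.shape; u,v=np.meshgrid(np.arange(w),np.arange(h))
    o,d=rays(cam,np.c_[u.ravel(),v.ravel()]); return (o+d*dep.ravel()[:,None]).reshape(h,w,3)
E
python3 - <<'E'
from h import *
for n in ('top','scene'):
    im,d=cams.get_image(n); save(n+'0.png',im,1.4); np.savez(n+'0.npz',im=im,d=d)
    print(n,np.array(cams.camera_info(n)['extrinsics']).round(3).tolist(),cams.camera_info(n)['fx'])
s=env.observe();print(s['time_s'],s['tool_rot'],s['ft_force'])
E
```

```text
pics
top [[-0.012, -0.983, 0.182, 0.4], [-1.0, 0.015, 0.015, 0.098], [-0.018, -0.182, -0.983, 1.212], [0.0, 0.0, 0.0, 1.0]] 386.4228053064521
scene [[0.747, 0.368, -0.554, 1.151], [0.665, -0.393, 0.635, -0.498], [0.016, -0.843, -0.538, 0.644], [0.0, 0.0, 0.0, 1.0]] 396.83414053351675
0.1 [[ 2.55029205e-01  9.66933164e-01 -6.00369381e-04]
 [ 9.66932502e-01 -2.55029755e-01 -1.16684592e-03]
 [-1.28137408e-03 -2.82936879e-04 -9.99999139e-01]] [-0.19110739  0.34555573 -0.17632912]
```

View pics/top0.png

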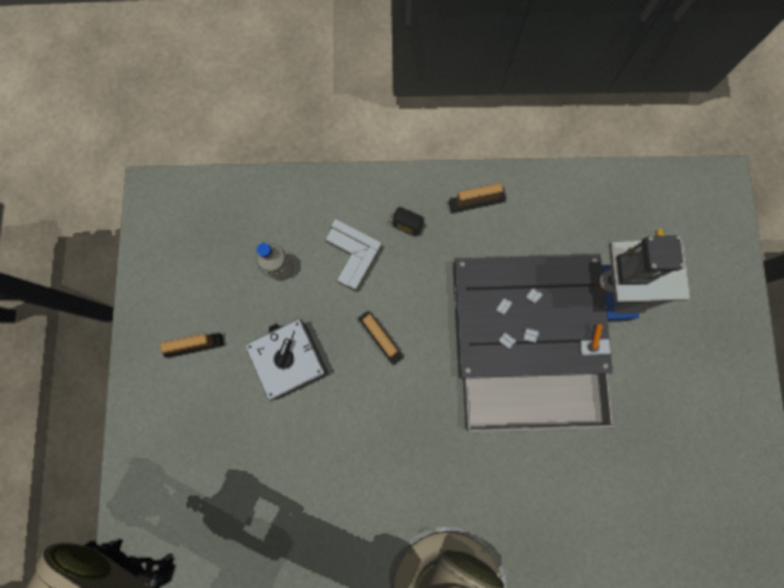

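View pics/scene0.png

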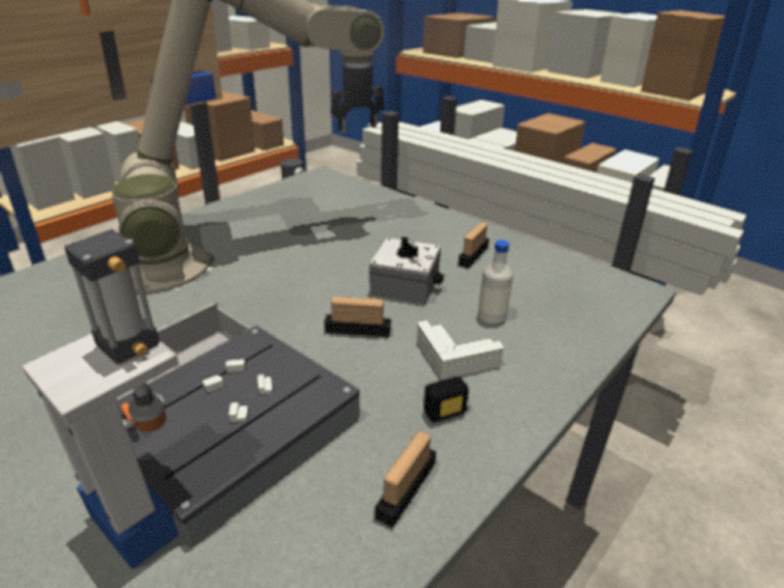

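Top view (in 1.4x pixels): switch box at (286,358) with the ring mark around (273,338), the likely scraper at (380,337), look-alikes at (190,344) and (477,197), offcuts near (505,306), (535,296), (508,340), (531,335), tray below the bed. Next I'll zoom in and measure.

```bash
cat > m.py <<'E'
from h import *
T=np.load('top0.npz');im,d=T['im'],T['d'];P=cloud('top',d)
c=cv2.resize(im[220:295,165:300],None,fx=5.9,fy=5.9,interpolation=cv2.INTER_CUBIC);save('crop1.png',c)
hsv=cv2.cvtColor(im,cv2.COLOR_RGB2HSV)
z=P[...,2]
# wood grips
m=((hsv[...,0]<22)&(hsv[...,1]>90)&(hsv[...,2]>90)&(z>0.05)&(z<0.09)).astype(np.uint8)
def comps(m,zp,amin,amax,tag):
    n,l,s,c=cv2.connectedComponentsWithStats(m)
    for i in range(1,n):
        if amin<=s[i,4]<=amax:
            v,u=np.nonzero(l==i); W=onplane('top',np.c_[u,v],zp)[:,:2].astype(np.float32)
            r=cv2.minAreaRect(W); zz=z[l==i]
            print(tag,'px',c[i].round(1),'area',s[i,4],'mean',W.mean(0).round(4),'rect',np.round(r[0],4),np.round(r[1],4),round(r[2],1),'z',np.median(zz).round(4),'dist',np.linalg.norm(W.mean(0)).round(3))
comps(m,0.073,40,900,'grip')
# white offcuts on bed
m=((hsv[...,1]<60)&(hsv[...,2]>110)&(z>0.063)&(z<0.085)).astype(np.uint8); comps(m,0.07,15,300,'off')
# switch plate by height
m=((z>0.07)&(z<0.12)).astype(np.uint8); m[:, 260:]=0; comps(m,0.078,800,5000,'box')
# bed by height
m=((z>0.052)&(z<0.066)).astype(np.uint8); m[:,:310]=0; comps(m,0.06,3000,20000,'bed')
E
python3 m.py
```

```text
grip px [342.7 136.7] area 204 mean [ 0.8372 -0.0904] rect [ 0.8373 -0.0906] [0.0211 0.1007] 11.7 z 0.0721 dist 0.842
grip px [270.8 239.3] area 246 mean [0.5217 0.1357] rect [0.5216 0.1356] [0.0986 0.022 ] 36.3 z 0.072 dist 0.539
grip px [131.  244.8] area 232 mean [0.5106 0.5525] rect [0.5106 0.5528] [0.0215 0.0983] 11.4 z 0.0725 dist 0.752
off px [381.1 211. ] area 63 mean [ 0.6019 -0.1953] rect [ 0.6019 -0.1951] [0.0245 0.024 ] 54.0 z 0.0702 dist 0.633
off px [359.8 218.6] area 65 mean [ 0.58   -0.1304] rect [ 0.58   -0.1306] [0.0188 0.0305] 54.5 z 0.0706 dist 0.594
off px [379.  239.1] area 71 mean [ 0.5176 -0.184 ] rect [ 0.5171 -0.1845] [0.0275 0.0231] 75.6 z 0.0709 dist 0.549
off px [362.  243.1] area 71 mean [ 0.5066 -0.1332] rect [ 0.5065 -0.1329] [0.0278 0.0216] 51.4 z 0.071 dist 0.524
off px [425.2 248.2] area 149 mean [ 0.4888 -0.3184] rect [ 0.4894 -0.3175] [0.0594 0.0294] 89.1 z 0.0696 dist 0.583
off px [428.7 304.4] area 34 mean [ 0.3276 -0.3157] rect [ 0.3276 -0.3151] [0.0046 0.0605] 2.8 z 0.0668 dist 0.455
off px [391.9 305.7] area 25 mean [ 0.3256 -0.2099] rect [ 0.3262 -0.2074] [0.0575 0.0028] 89.2 z 0.0675 dist 0.387
off px [344.3 307.4] area 34 mean [ 0.3229 -0.0734] rect [ 0.3224 -0.0782] [0.0631 0.0028] 89.2 z 0.0675 dist 0.331
off px [368.  306.2] area 25 mean [ 0.325  -0.1412] rect [ 0.3243 -0.1442] [0.0574 0.0028] 89.2 z 0.0675 dist 0.354
box px [203.  256.8] area 1915 mean [0.4725 0.335 ] rect [0.473  0.3352] [0.1288 0.1298] 25.8 z 0.0781 dist 0.579
bed px [380.  224.8] area 8737 mean [ 0.5626 -0.1921] rect [ 0.5598 -0.226 ] [0.2672 0.3886] 1.0 z 0.0594 dist 0.595
```

View pics/crop1.png

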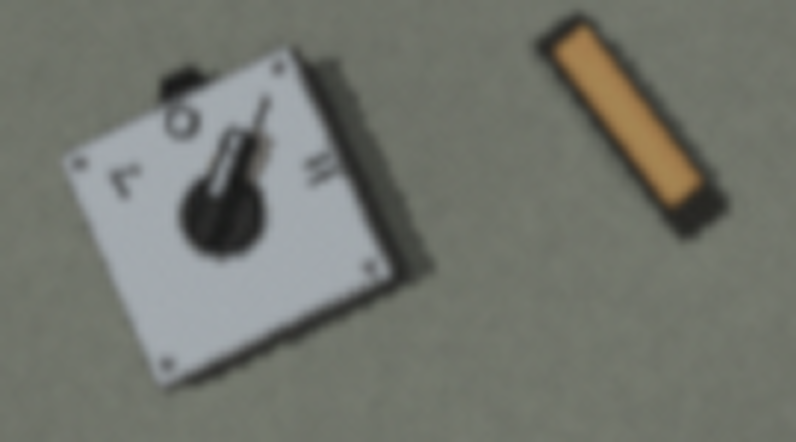

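The crop shows the lever pointing at the one-bar mark, with the ring at crop (183,122), the two bars at (320,170) and the hub at (222,212). Next I'll check the axis and bearing, and find the bed frame.

```bash
cat > m2.py <<'E'
from h import *
T=np.load('top0.npz');im,d=T['im'],T['d'];P=cloud('top',d);z=P[...,2]
g=lambda cx,cy:[(cx+.5)/5.9-.5+165,(cy+.5)/5.9-.5+220]
ax=np.array([.473,.3352])
for n,p,h in (('ring',(183,122),.078),('bar1',(262,110),.078),('scr tl',(80,162),.078),('scr tr',(279,68),.078),('scr br',(370,268),.078),('scr bl',(167,364),.078),('hub',(222,212),.090),('lever tip',(241,129),.114),('line back',(215,197),.114)):
    W=onplane('top',[g(*p)],h)[0,:2]; print(n,W.round(4),(np.linalg.norm(W-ax)*1e3).round(1),np.degrees(np.arctan2(*(W-ax)[::-1])).round(1))
hsv=cv2.cvtColor(im,cv2.COLOR_RGB2HSV)
for p in ((462,265),(595,260),(602,367),(467,370)):
    print('bed screw',onplane('top',[[p[0]/1.4,p[1]/1.4]],.06)[0,:2].round(4))
m=((z>.052)&(z<.066)&(hsv[...,2]<75)).astype(np.uint8);m[:,:310]=0
m=cv2.morphologyEx(m,cv2.MORPH_OPEN,np.ones((3,3)))
n,l,s,c=cv2.connectedComponentsWithStats(m);i=1+s[1:,4].argmax();M=l==i
W=onplane('top',np.argwhere(M)[:,::-1],.06)
# edges by column/row
cols=range(335,425,6);f=[];b=[]
for u in cols:
    v=np.nonzero(M[:,u])[0]; f.append(v.max()+.5); b.append(v.min()-.5)
F=onplane('top',np.c_[list(cols),f],.06);B=onplane('top',np.c_[list(cols),b],.06)
print('front',F[:,:2].round(3).tolist());print('back',B[:,:2].round(3).tolist())
r=range(190,265,8);L=onplane('top',[[np.nonzero(M[v])[0].min()-.5,v] for v in r],.06);print('left',L[:,:2].round(3).tolist())
S=np.load('scene0.npz');Q=cloud('scene',S['d']);h2=cv2.cvtColor(S['im'],cv2.COLOR_RGB2HSV)
for tag,m in (('off',(h2[...,1]<70)&(h2[...,2]>120)&(Q[...,2]>.063)&(Q[...,2]<.085)&(Q[...,0]>.45)&(Q[...,0]<.68)&(abs(Q[...,1]+.16)<.08)),):
    n,l,s,c=cv2.connectedComponentsWithStats(m.astype(np.uint8))
    for i in range(1,n):
        if s[i,4]>15: print('scene',tag,Q[l==i].mean(0).round(4),Q[l==i].min(0).round(3),Q[l==i].max(0).round(3))
E
python3 m2.py
```

```text
ring [0.5211 0.3579] 53.2 25.3
bar1 [0.5266 0.3183] 56.2 -17.5
scr tl [0.5018 0.4093] 79.4 68.8
scr tr [0.5477 0.3101] 78.8 -18.6
scr br [0.4475 0.2632] 76.4 -109.5
scr bl [0.4018 0.3629] 76.4 158.8
hub [0.4752 0.3348] 2.2 -11.5
lever tip [0.5135 0.3213] 42.8 -18.9
line back [0.4808 0.3332] 8.1 -14.1
bed screw [ 0.6734 -0.0463]
bed screw [ 0.68   -0.3369]
bed screw [ 0.4483 -0.3329]
bed screw [ 0.4462 -0.0484]
front [[0.496, -0.055], [0.495, -0.072], [0.495, -0.09], [0.495, -0.108], [0.539, -0.128], [0.521, -0.145], [0.494, -0.161], [0.497, -0.179], [0.438, -0.194], [0.437, -0.211], [0.437, -0.229], [0.44, -0.247], [0.442, -0.265], [0.439, -0.282], [0.439, -0.3]]
back [[0.688, -0.062], [0.688, -0.08], [0.688, -0.099], [0.687, -0.117], [0.69, -0.136], [0.69, -0.154], [0.69, -0.172], [0.689, -0.191], [0.692, -0.209], [0.692, -0.228], [0.692, -0.246], [0.691, -0.264], [0.691, -0.283], [0.694, -0.301], [0.694, -0.32]]
left [[0.671, -0.029], [0.646, -0.032], [0.622, -0.031], [0.597, -0.033], [0.573, -0.032], [0.548, -0.067], [0.524, -0.039], [0.5, -0.047], [0.474, -0.242], [0.451, -0.178]]
scene off [ 0.5119 -0.1393  0.0706] [ 0.492 -0.153  0.064] [ 0.525 -0.12   0.076]
scene off [ 0.584  -0.1342  0.0697] [ 0.566 -0.149  0.063] [ 0.599 -0.118  0.075]
scene off [ 0.5221 -0.1887  0.071 ] [ 0.505 -0.201  0.065] [ 0.532 -0.174  0.075]
scene off [ 0.6046 -0.1999  0.0694] [ 0.588 -0.214  0.063] [ 0.618 -0.182  0.076]
```

step_arm([
  {"xyz": [-0.2, 0.7, 0], "turn": [0, 0, 0], "gripper": 0},
  {"xyz": [-0.26, 0.93, 0], "turn": [0, 0, 0], "gripper": 0},
  {"xyz": [-0.26, 0.93, 0], "turn": [0, 0, 0], "gripper": 0},
  {"xyz": [-0.26, 0.93, 0], "turn": [0, 0, 0], "gripper": 0},
  {"xyz": [-0.26, 0.93, 0], "turn": [0, 0, 0], "gripper": 0},
  {"xyz": [-0.26, 0.93, 0], "turn": [0, 0, 0], "gripper": 0},
  {"xyz": [-0.26, 0.93, 0], "turn": [0, 0, 0], "gripper": 0},
  {"xyz": [-0.26, 0.93, 0], "turn": [0, 0, 0], "gripper": 0},
  {"xyz": [-0.26, 0.93, 0], "turn": [0, 0, 0], "gripper": 0},
  {"xyz": [-0.26, 0.93, 0], "turn": [0, 0, 0], "gripper": 0},
  {"xyz": [-0.08, 0.25, 0.5], "turn": [0, 0, 0], "gripper": 0},
  {"xyz": [0, 0, 0.75], "turn": [0, 0, 1], "gripper": 0},
  {"xyz": [0, 0, 0], "turn": [0, 0, 0], "gripper": 0},
  {"xyz": [0, 0, 0], "turn": [0, 0, 0], "gripper": 0},
])

```text
time_s: 1.27
position: [0.4735, 0.3352, 0.1995]
tool_rot: [[0.33, 0.944, -0.003], [0.944, -0.33, -0.001], [-0.002, -0.003, -1.0]]
ft_force: [-0.1, -0.2, -0.4]
grip_width: 0.0429
```

step_arm([
  {"xyz": [0, 0, 0.7], "turn": [0, 0, 0], "gripper": 0},
  {"xyz": [0, 0, 0.7], "turn": [0, 0, 0], "gripper": 0},
  {"xyz": [0, 0, 0.4], "turn": [0, 0, 0], "gripper": 0},
  {"xyz": [0, 0, 0.3], "turn": [0, 0, 0], "gripper": 0},
  {"xyz": [0, 0, 0], "turn": [0, 0, 0], "gripper": -1},
  {"xyz": [0, 0, 0], "turn": [0, 0, 0], "gripper": -1},
  {"xyz": [0, 0, 0], "turn": [0, 0, 0], "gripper": -1},
  {"xyz": [0, 0, 0], "turn": [0, 0, 0], "gripper": -1},
  {"xyz": [0, 0, 0], "turn": [0, 0, 0], "gripper": -1},
  {"xyz": [0, 0, 0], "turn": [0, 0, 0], "gripper": -1},
], squeeze=30)

```text
time_s: 2.1
position: [0.4742, 0.3356, 0.1182]
tool_rot: [[0.331, 0.944, 0.002], [0.944, -0.331, 0.001], [0.001, 0.002, -1.0]]
ft_force: [-3.3, -3.3, 6.3]
grip_width: 0.013
```

step_arm([
  {"xyz": [0, 0, -0.05], "turn": [0, 0, -0.5], "gripper": -1},
  {"xyz": [0, 0, 0], "turn": [0, 0, -1], "gripper": -1},
  {"xyz": [0, 0, 0], "turn": [0, 0, -1], "gripper": -1},
  {"xyz": [0, 0, 0], "turn": [0, 0, -1], "gripper": -1},
  {"xyz": [0, 0, 0], "turn": [0, 0, -1], "gripper": -1},
  {"xyz": [0, 0, 0], "turn": [0, 0, -1], "gripper": -1},
  {"xyz": [0, 0, 0], "turn": [0, 0, -1], "gripper": -1},
  {"xyz": [0, 0, 0], "turn": [0, 0, -1], "gripper": -1},
  {"xyz": [0, 0, 0], "turn": [0, 0, -1], "gripper": -1},
  {"xyz": [0, 0, 0], "turn": [0, 0, -0.9], "gripper": -1},
  {"xyz": [0, 0, 0], "turn": [0, 0, -0.4], "gripper": -1},
  {"xyz": [0, 0, 0], "turn": [0, 0, 0], "gripper": -1},
  {"xyz": [0, 0, 0], "turn": [0, 0, 0], "gripper": -1},
])

```text
time_s: 3.18
position: [0.4742, 0.3346, 0.1184]
tool_rot: [[-0.432, 0.902, 0.0], [0.902, 0.432, -0.002], [-0.002, -0.001, -1.0]]
ft_force: [1.7, -5.8, -5.9]
grip_width: 0.0129
```

step_arm([
  {"xyz": [0, 0, 0], "turn": [0, 0, 0], "gripper": 0},
  {"xyz": [0, 0, 0], "turn": [0, 0, 0], "gripper": 0},
  {"xyz": [0, 0, 0], "turn": [0, 0, 0], "gripper": 0},
  {"xyz": [0, 0, -0.8], "turn": [0, 0, 0], "gripper": 0},
  {"xyz": [0, 0, -0.8], "turn": [0, 0, 0], "gripper": 0},
  {"xyz": [-0.835, -0.18, 0], "turn": [0, 0, 0], "gripper": 0.5},
  {"xyz": [-0.835, -0.18, 0], "turn": [0, 0, 0], "gripper": 0.5},
  {"xyz": [-0.835, -0.18, 0], "turn": [0, 0, 0], "gripper": 0.5},
  {"xyz": [-0.835, -0.18, 0], "turn": [0, 0, 0], "gripper": 0.5},
  {"xyz": [-0.835, -0.18, 0], "turn": [0, 0, 0], "gripper": 0.5},
  {"xyz": [-0.835, -0.18, 0], "turn": [0, 0, 0], "gripper": 0.5},
])

```text
time_s: 4.1
position: [0.5218, 0.1347, 0.183]
tool_rot: [[-0.432, 0.902, 0.002], [0.902, 0.432, 0.0], [-0.0, 0.002, -1.0]]
ft_force: [0.7, -0.0, -0.5]
grip_width: 0.0639
```

step_arm([
  {"xyz": [0, 0, 0], "turn": [0, 0, 1], "gripper": 0.5},
  {"xyz": [0, 0, 0], "turn": [0, 0, 1], "gripper": 0.5},
  {"xyz": [0, 0, 0], "turn": [0, 0, 1], "gripper": 0.5},
  {"xyz": [0, 0, 0], "turn": [0, 0, 1], "gripper": 0.5},
  {"xyz": [0, 0, 0], "turn": [0, 0, 1], "gripper": 0.5},
  {"xyz": [0, 0, 0], "turn": [0, 0, 1], "gripper": 0.5},
  {"xyz": [0, 0, 0], "turn": [0, 0, 1], "gripper": 0.5},
  {"xyz": [0, 0, 0], "turn": [0, 0, 1], "gripper": 0.5},
  {"xyz": [0, 0, 0], "turn": [0, 0, 1], "gripper": 0.5},
  {"xyz": [0, 0, 0], "turn": [0, 0, 1], "gripper": 0.5},
  {"xyz": [0, 0, 0], "turn": [0, 0, 1], "gripper": 0.5},
  {"xyz": [0, 0, 0], "turn": [0, 0, 1], "gripper": 0.5},
  {"xyz": [0, 0, 0], "turn": [0, 0, 1], "gripper": 0.5},
  {"xyz": [0, 0, 0], "turn": [0, 0, 1], "gripper": 0.5},
  {"xyz": [0, 0, 0], "turn": [0, 0, 1], "gripper": 0.5},
  {"xyz": [0, 0, 0], "turn": [0, 0, 1], "gripper": 0.5},
  {"xyz": [0, 0, 0], "turn": [0, 0, 1], "gripper": 0.5},
  {"xyz": [0, 0, 0], "turn": [0, 0, 1], "gripper": 0.5},
  {"xyz": [0, 0, 0], "turn": [0, 0, 1], "gripper": 0.5},
  {"xyz": [0, 0, 0], "turn": [0, 0, 1], "gripper": 0.5},
])

```text
time_s: 5.77
position: [0.5217, 0.1363, 0.1829]
tool_rot: [[0.916, 0.402, 0.001], [0.402, -0.916, 0.0], [0.001, 0.0, -1.0]]
ft_force: [-0.3, -0.2, 0.2]
grip_width: 0.0638
```

step_arm([
  {"xyz": [0, 0, 0], "turn": [0, 0, 1], "gripper": 0.5},
  {"xyz": [0, 0, 0], "turn": [0, 0, 1], "gripper": 0.5},
  {"xyz": [0, 0, 0], "turn": [0, 0, 1], "gripper": 0.5},
  {"xyz": [0, 0, 0], "turn": [0, 0, 1], "gripper": 0.5},
  {"xyz": [0, 0, 0], "turn": [0, 0, 1], "gripper": 0.5},
  {"xyz": [0, 0, 0], "turn": [0, 0, 1], "gripper": 0.5},
  {"xyz": [0, 0, 0], "turn": [0, 0, 1], "gripper": 0.5},
  {"xyz": [0, 0, 0], "turn": [0, 0, 1], "gripper": 0.5},
  {"xyz": [0, 0, 0], "turn": [0, 0, 1], "gripper": 0.5},
  {"xyz": [0, 0, 0], "turn": [0, 0, 1], "gripper": 0.5},
  {"xyz": [0, 0, 0], "turn": [0, 0, 1], "gripper": 0.5},
  {"xyz": [0, 0, 0], "turn": [0, 0, 1], "gripper": 0.5},
  {"xyz": [0, 0, 0], "turn": [0, 0, 1], "gripper": 0.5},
  {"xyz": [0, 0, 0], "turn": [0, 0, 1], "gripper": 0.5},
  {"xyz": [0, 0, 0], "turn": [0, 0, 1], "gripper": 0.5},
  {"xyz": [0, 0, 0], "turn": [0, 0, 1], "gripper": 0.5},
  {"xyz": [0, 0, 0], "turn": [0, 0, 1], "gripper": 0.5},
  {"xyz": [0, 0, 0], "turn": [0, 0, 0], "gripper": 0.5},
])

```text
time_s: 7.27
position: [0.5217, 0.1363, 0.1828]
tool_rot: [[0.585, -0.811, 0.001], [-0.811, -0.585, 0.0], [0.0, -0.001, -1.0]]
ft_force: [-0.9, 0.7, -0.9]
grip_width: 0.0643
```

```bash
python3 - <<'E'
from h import *
im,d=cams.get_image('top'); np.savez('top1.npz',im=im,d=d)
save('top1.png',im[215:300,150:310],5)
s=env.observe();R=np.array(s['tool_rot']);print(s['time_s'],s['position'],np.degrees(np.arctan2(R[1,0],R[0,0])),np.round(s['q'],1))
E
```

```text
7.3167 [0.52165095 0.13621936 0.18278447] -53.9290791514716 [ 2.  24.1 82.5  0.  73.3 56. ]
```

View pics/top1.png

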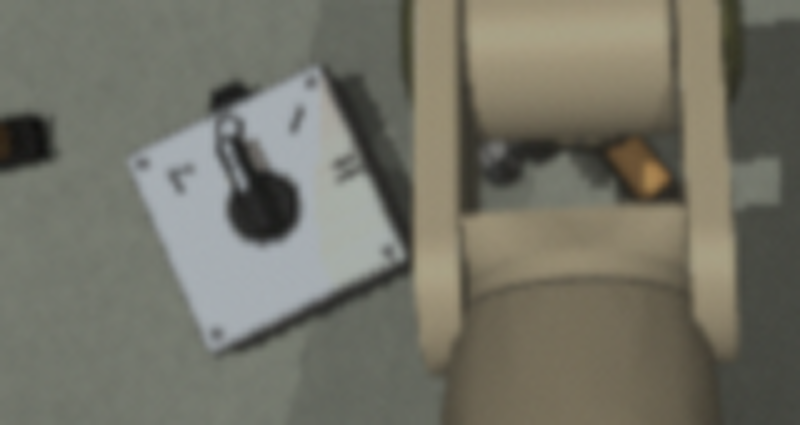

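The lever tip, at crop (225,125), covers the ring mark. I'll check the angle numerically and then grip the scraper.

```bash
python3 - <<'E'
from h import *
ax=np.array([.474,.3355]); g=lambda a,b:[[(a+.5)/5-.5+150,(b+.5)/5-.5+215]]
for p in ((229,122),(235,150),(241,190)):
    W=onplane('top',g(*p),.114)[0,:2]-ax; print(W.round(4),np.hypot(*W).round(4),np.degrees(np.arctan2(W[1],W[0])).round(1),'want ~25.5')
E
```

```text
[0.0469 0.0148] 0.0492 17.6 want ~25.5
[0.0308 0.011 ] 0.0327 19.6 want ~25.5
[0.008 0.007] 0.0106 41.1 want ~25.5
```

step_arm([
  {"xyz": [0, 0, 0.8], "turn": [0, 0, 0], "gripper": 0.5},
  {"xyz": [0, 0, 0.8], "turn": [0, 0, 0], "gripper": 0.5},
  {"xyz": [0, 0, 0.8], "turn": [0, 0, 0], "gripper": 0.5},
  {"xyz": [0, 0, 0.5], "turn": [0, 0, 0], "gripper": 0.5},
  {"xyz": [0, 0, 0.3], "turn": [0, 0, 0], "gripper": 0.5},
  {"xyz": [0, 0, 0], "turn": [0, 0, 0], "gripper": -1},
  {"xyz": [0, 0, 0], "turn": [0, 0, 0], "gripper": -1},
  {"xyz": [0, 0, 0], "turn": [0, 0, 0], "gripper": -1},
  {"xyz": [0, 0, 0], "turn": [0, 0, 0], "gripper": -1},
  {"xyz": [0, 0, 0], "turn": [0, 0, 0], "gripper": -1},
  {"xyz": [0, 0, 0], "turn": [0, 0, 0], "gripper": -1},
  {"xyz": [0, 0, 0], "turn": [0, 0, 0], "gripper": -1},
  {"xyz": [0, 0, 0], "turn": [0, 0, 0], "gripper": -1},
], squeeze=60)

```text
time_s: 8.4
position: [0.5219, 0.136, 0.0552]
tool_rot: [[0.588, -0.809, 0.002], [-0.809, -0.588, 0.0], [0.001, -0.001, -1.0]]
ft_force: [-1.1, 0.0, 6.4]
grip_width: 0.0217
```

```bash
python3 - <<'E'
from h import *
ax=np.array([.474,.3355])
for f in ('top0','top1'):
    T=np.load(f+'.npz'); P=cloud('top',T['d']); A=P[...,:2]-ax
    m=(P[...,2]>.101)&(np.hypot(A[...,0],A[...,1])<.055)
    v,u=np.nonzero(m); W=A[m]; c=W.mean(0); e=np.linalg.svd(W-c)[2][0]
    print(f,m.sum(),c.round(4),'axis',(np.degrees(np.arctan2(e[1],e[0]))%180).round(1),'centroid dir',np.degrees(np.arctan2(c[1],c[0])).round(1),np.median(P[...,2][m]))
im,d=cams.get_image('scene'); np.savez('scene1.npz',im=im,d=d)
c1=np.load('top1.npz')['im'][232:268,188:236]
c2=im[160:220,255:335]
a=cv2.resize(c1,(800,600)[:2] and (480,360),interpolation=cv2.INTER_CUBIC); b=cv2.resize(c2,(480,360)[:2],interpolation=cv2.INTER_CUBIC)
save('lev.png',cv2.resize(np.hstack([a,b]),(800,300)))
E
```

```text
top0 113 [ 0.0109 -0.0044] axis 160.0 centroid dir -21.8 0.11290567547904473
top1 112 [0.0103 0.0048] axis 24.6 centroid dir 24.9 0.11310679210256724
```

View pics/lev.png

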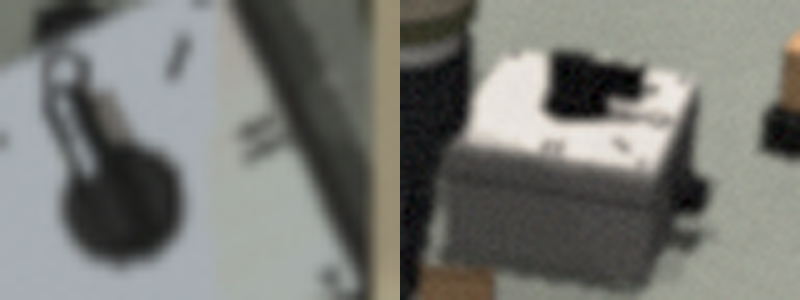

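The depth cloud puts the lever axis at 24.6° against 25.5° for the ring, so it is home (my hand-picked pixels were off). Left crop: lever end over the ring at (65,75). Now lift the scraper, turn it and carry it behind the offcuts.

step_arm([
  {"xyz": [0, 0, -0.5], "turn": [0, 0, 0], "gripper": -1},
  {"xyz": [0, 0, -0.8], "turn": [0, 0, 0], "gripper": -1},
  {"xyz": [0, 0, -0.8], "turn": [0, 0, 0], "gripper": -1},
  {"xyz": [0, 0, -0.8], "turn": [0, 0, 0], "gripper": -1},
  {"xyz": [0, 0, -0.7], "turn": [0, 0, 0], "gripper": -1},
  {"xyz": [0, 0, 0], "turn": [0, 0, -1], "gripper": -1},
  {"xyz": [0, 0, 0], "turn": [0, 0, -1], "gripper": -1},
  {"xyz": [0, 0, 0], "turn": [0, 0, -1], "gripper": -1},
  {"xyz": [0, 0, 0], "turn": [0, 0, -1], "gripper": -1},
  {"xyz": [0, 0, 0], "turn": [0, 0, -1], "gripper": -1},
  {"xyz": [0, 0, 0], "turn": [0, 0, -1], "gripper": -1},
  {"xyz": [0, 0, 0], "turn": [0, 0, -1], "gripper": -1},
  {"xyz": [0, 0, 0], "turn": [0, 0, -1], "gripper": -1},
  {"xyz": [0, 0, 0], "turn": [0, 0, -1], "gripper": -1},
  {"xyz": [0, 0, 0], "turn": [0, 0, -1], "gripper": -1},
  {"xyz": [0, 0, 0], "turn": [0, 0, -1], "gripper": -1},
  {"xyz": [0, 0, 0], "turn": [0, 0, -1], "gripper": -1},
  {"xyz": [0, 0, 0], "turn": [0, 0, 0], "gripper": -1},
])

```text
time_s: 9.95
position: [0.5213, 0.136, 0.1983]
tool_rot: [[1.0, 0.02, -0.0], [0.02, -1.0, 0.0], [-0.0, -0.0, -1.0]]
ft_force: [-0.6, -0.1, -0.9]
grip_width: 0.0214
```

step_arm([
  {"xyz": [0.35, 0.84, 0], "turn": [0, 0, 0], "gripper": -1},
  {"xyz": [0.35, 0.84, 0], "turn": [0, 0, 0], "gripper": -1},
  {"xyz": [0.35, 0.84, 0], "turn": [0, 0, 0], "gripper": -1},
  {"xyz": [0.35, 0.84, 0], "turn": [0, 0, 0], "gripper": -1},
  {"xyz": [0.35, 0.84, 0], "turn": [0, 0, 0], "gripper": -1},
  {"xyz": [0.35, 0.84, 0], "turn": [0, 0, 0], "gripper": -1},
  {"xyz": [0.35, 0.84, 0], "turn": [0, 0, 0], "gripper": -1},
  {"xyz": [0.35, 0.84, 0], "turn": [0, 0, 0], "gripper": -1},
  {"xyz": [0.4, 0.8, 0], "turn": [0, 0, 0], "gripper": -1},
  {"xyz": [0, 0, 0], "turn": [0, 0, 0], "gripper": -1},
  {"xyz": [0, 0, 0], "turn": [0, 0, 0], "gripper": -1},
])

```text
time_s: 10.87
position: [0.6547, -0.1643, 0.1973]
tool_rot: [[1.0, 0.012, -0.001], [0.012, -1.0, 0.001], [-0.001, -0.001, -1.0]]
ft_force: [-0.7, 0.6, -1.2]
grip_width: 0.0215
```

```bash
python3 - <<'E'
from h import *
im,d=cams.get_image('scene'); np.savez('scene2.npz',im=im,d=d)
save('scene2.png',im[150:400,:],1.4)
s=env.observe();R=np.array(s['tool_rot']);print(s['time_s'],s['position'],np.degrees(np.arctan2(R[1,0],R[0,0])),np.round(s['q'],1))
E
```

```text
10.9167 [ 0.65437381 -0.16286663  0.19768537] 0.8209649130886325 [-24.   36.7  56.9   0.   86.5 -24.8]
```

View pics/scene2.png

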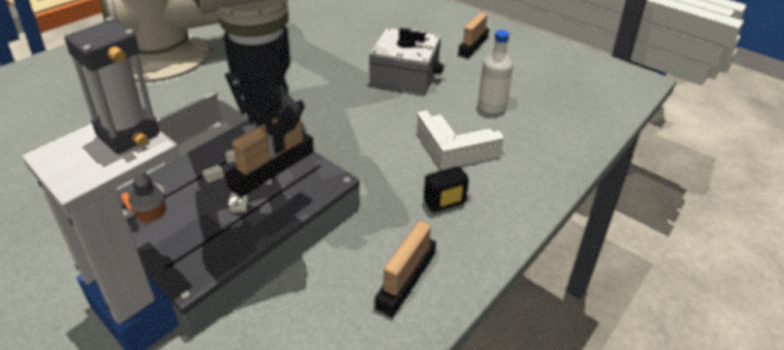

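The scraper is held level above the back of the bed at (270,155), with one offcut visible in front of it. I'll lower it to just above the bed.

step_arm([
  {"xyz": [0, 0, 0.7], "turn": [0, 0, 0], "gripper": -1},
  {"xyz": [0, 0, 0.7], "turn": [0, 0, 0], "gripper": -1},
  {"xyz": [0, 0, 0.4], "turn": [0, 0, 0], "gripper": -1},
  {"xyz": [0, 0, 0.22], "turn": [0, 0, 0], "gripper": -1},
  {"xyz": [0, 0, 0], "turn": [0, 0, 0], "gripper": -1},
  {"xyz": [0, 0, 0], "turn": [0, 0, 0], "gripper": -1},
])

```text
time_s: 11.42
position: [0.6548, -0.1619, 0.1184]
tool_rot: [[1.0, 0.017, 0.001], [0.017, -1.0, -0.0], [0.001, 0.0, -1.0]]
ft_force: [0.3, 0.2, -1.2]
grip_width: 0.0211
```

step_arm([
  {"xyz": [0, 0, 0.05], "turn": [0, 0, 0], "gripper": -1},
  {"xyz": [-0.2, 0, 0], "turn": [0, 0, 0], "gripper": -1},
  {"xyz": [-0.2, 0, 0], "turn": [0, 0, 0], "gripper": -1},
  {"xyz": [-0.2, 0, 0], "turn": [0, 0, 0], "gripper": -1},
  {"xyz": [-0.2, 0, 0], "turn": [0, 0, 0], "gripper": -1},
  {"xyz": [-0.2, 0, 0], "turn": [0, 0, 0], "gripper": -1},
  {"xyz": [-0.2, 0, 0], "turn": [0, 0, 0], "gripper": -1},
  {"xyz": [-0.2, 0, 0], "turn": [0, 0, 0], "gripper": -1},
  {"xyz": [-0.2, 0, 0], "turn": [0, 0, 0], "gripper": -1},
  {"xyz": [-0.2, 0, 0], "turn": [0, 0, 0], "gripper": -1},
  {"xyz": [-0.2, 0, 0], "turn": [0, 0, 0], "gripper": -1},
  {"xyz": [-0.2, 0, 0], "turn": [0, 0, 0], "gripper": -1},
  {"xyz": [-0.2, 0, 0], "turn": [0, 0, 0], "gripper": -1},
  {"xyz": [-0.2, 0, 0], "turn": [0, 0, 0], "gripper": -1},
  {"xyz": [-0.2, 0, 0], "turn": [0, 0, 0], "gripper": -1},
])

```text
time_s: 12.67
position: [0.5418, -0.1645, 0.1156]
tool_rot: [[1.0, 0.017, 0.0], [0.017, -1.0, -0.0], [0.0, 0.0, -1.0]]
ft_force: [-0.2, 0.2, -1.3]
grip_width: 0.0216
```

```bash
cat > off.py <<'E'
from h import *
import sys
ims=[]
for n in ('top','scene'):
    im,d=cams.get_image(n); P=cloud(n,d); ims.append(im)
    h2=cv2.cvtColor(im,cv2.COLOR_RGB2HSV)
    m=(h2[...,1]<60)&(h2[...,2]>115)&(P[...,2]>.006)&(P[...,2]<.085)&(P[...,0]>.34)&(P[...,0]<.68)&(P[...,1]>-.28)&(P[...,1]<-.05)
    k,l,s,c=cv2.connectedComponentsWithStats(m.astype(np.uint8))
    for i in range(1,k):
        if s[i,4]>8: print(n,c[i].round(),s[i,4],P[l==i].mean(0).round(3),'z',P[l==i][:,2].min().round(3),P[l==i][:,2].max().round(3))
save(sys.argv[1],np.hstack([cv2.resize(ims[0][170:320,310:450],(400,429)),cv2.resize(ims[1][230:390,20:260],(400,267))[:267].copy() if 0 else cv2.copyMakeBorder(cv2.resize(ims[1][200:400,20:270],(400,320)),0,109,0,0,cv2.BORDER_CONSTANT)]))
s=env.observe();print(s['time_s'],s['position'],s['ft_force'])
E
python3 off.py mid.png
```

```text
top [354. 239.] 21 [ 0.518 -0.111  0.072] z 0.064 0.079
scene [137. 274.] 27 [ 0.503 -0.212  0.07 ] z 0.056 0.075
12.7667 [ 0.54146108 -0.16441652  0.11560407] [-0.91078599  0.67733718 -1.68257415]
```

View pics/mid.png

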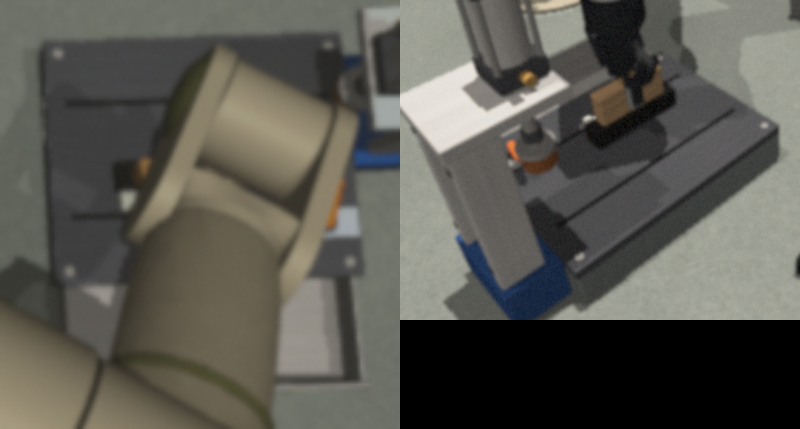

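No offcut is left behind. The outer ones sit just inside both ends of the scraper, at y −0.111 and −0.212. I'll finish the stroke over the edge.

step_arm([
  {"xyz": [-0.2, 0, 0], "turn": [0, 0, 0], "gripper": -1},
  {"xyz": [-0.2, 0, 0], "turn": [0, 0, 0], "gripper": -1},
  {"xyz": [-0.2, 0, 0], "turn": [0, 0, 0], "gripper": -1},
  {"xyz": [-0.2, 0, 0], "turn": [0, 0, 0], "gripper": -1},
  {"xyz": [-0.2, 0, 0], "turn": [0, 0, 0], "gripper": -1},
  {"xyz": [-0.2, 0, 0], "turn": [0, 0, 0], "gripper": -1},
  {"xyz": [-0.2, 0, 0], "turn": [0, 0, 0], "gripper": -1},
  {"xyz": [-0.2, 0, 0], "turn": [0, 0, 0], "gripper": -1},
  {"xyz": [-0.2, 0, 0], "turn": [0, 0, 0], "gripper": -1},
  {"xyz": [-0.2, 0, 0], "turn": [0, 0, 0], "gripper": -1},
  {"xyz": [-0.2, 0, 0], "turn": [0, 0, 0], "gripper": -1},
  {"xyz": [-0.2, 0, 0], "turn": [0, 0, 0], "gripper": -1},
  {"xyz": [-0.2, 0, 0], "turn": [0, 0, 0], "gripper": -1},
  {"xyz": [-0.2, 0, 0], "turn": [0, 0, 0], "gripper": -1},
  {"xyz": [-0.2, 0, 0], "turn": [0, 0, 0], "gripper": -1},
  {"xyz": [-0.1, 0, 0], "turn": [0, 0, 0], "gripper": -1},
  {"xyz": [0, 0, 0], "turn": [0, 0, 0], "gripper": -1},
  {"xyz": [0, 0, 0], "turn": [0, 0, 0], "gripper": -1},
])

```text
time_s: 14.27
position: [0.4187, -0.1667, 0.1157]
tool_rot: [[1.0, 0.017, 0.0], [0.017, -1.0, -0.0], [0.0, 0.0, -1.0]]
ft_force: [0.2, -0.1, -0.5]
grip_width: 0.0214
```

step_arm([
  {"xyz": [0, 0, -0.5], "turn": [0, 0, 0], "gripper": -1},
  {"xyz": [0, 0, -0.8], "turn": [0, 0, 0], "gripper": -1},
  {"xyz": [0, 0, -0.8], "turn": [0, 0, 0], "gripper": -1},
  {"xyz": [0, -0.8, 0], "turn": [0, 0, 0], "gripper": -1},
  {"xyz": [0, -0.9, 0], "turn": [0, 0, 0], "gripper": -1},
  {"xyz": [0, -0.9, 0], "turn": [0, 0, 0], "gripper": -1},
  {"xyz": [0, -0.9, 0], "turn": [0, 0, 0], "gripper": -1},
  {"xyz": [0, -0.9, 0], "turn": [0, 0, 0], "gripper": -1},
  {"xyz": [0, -0.9, 0], "turn": [0, 0, 0], "gripper": -1},
  {"xyz": [0, -0.9, 0], "turn": [0, 0, 0], "gripper": -1},
  {"xyz": [0, -0.9, 0], "turn": [0, 0, 0], "gripper": -1},
  {"xyz": [0, 0, 0], "turn": [0, 0, 0], "gripper": -1},
])

```text
time_s: 15.27
position: [0.4131, 0.1223, 0.1996]
tool_rot: [[1.0, 0.023, 0.0], [0.023, -1.0, 0.002], [0.0, -0.002, -1.0]]
ft_force: [-1.0, -0.7, -1.3]
grip_width: 0.021
```

```bash
python3 off.py aft.png
```

```text
top [398. 268.] 18 [ 0.432 -0.25   0.021] z 0.006 0.048
top [359. 277.] 161 [ 0.409 -0.13   0.017] z 0.006 0.027
top [375. 275.] 39 [ 0.413 -0.175  0.025] z 0.006 0.038
top [386. 275.] 35 [ 0.414 -0.21   0.026] z 0.007 0.031
top [403. 292.] 9 [ 0.361 -0.263  0.007] z 0.006 0.008
scene [164. 226.] 19 [ 0.37  -0.051  0.051] z 0.048 0.053
scene [142. 254.] 36 [ 0.437 -0.16   0.058] z 0.056 0.061
scene [122. 265.] 9 [ 0.436 -0.213  0.057] z 0.054 0.059
15.3667 [0.4137694 0.1185507 0.1994749] [ 1.12681704  0.1512358  -0.90052673]
```

View pics/aft.png

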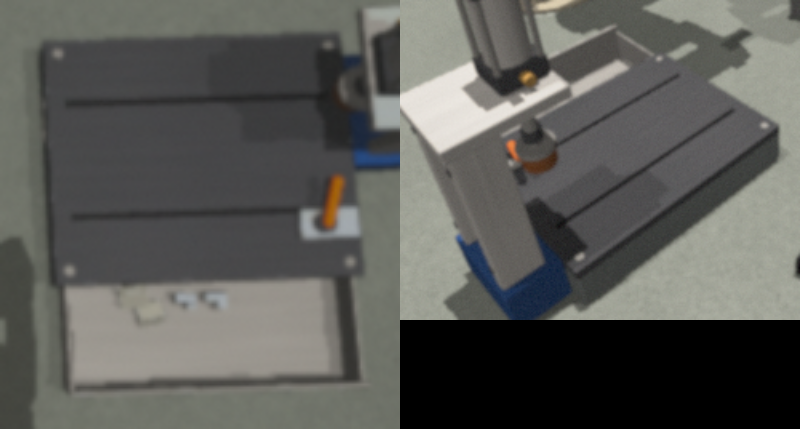

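The bed is empty and all four offcuts lie in the tray, at left-panel (130,297), (148,313), (185,298) and (215,298), none higher than z 0.038. Now I'll put the scraper back.

step_arm([
  {"xyz": [0.5, -0.1, 0], "turn": [0, 0, 0], "gripper": -1},
  {"xyz": [0.8, -0.1, 0], "turn": [0, 0, 0], "gripper": -1},
  {"xyz": [0.8, -0.1, 0], "turn": [0, 0, 0], "gripper": -1},
  {"xyz": [0.6, -0.1, 0], "turn": [0, 0, 0], "gripper": -1},
  {"xyz": [0, 0, 0], "turn": [0, 0, 1], "gripper": -1},
  {"xyz": [0, 0, 0], "turn": [0, 0, 1], "gripper": -1},
  {"xyz": [0, 0, 0], "turn": [0, 0, 1], "gripper": -1},
  {"xyz": [0, 0, 0], "turn": [0, 0, 1], "gripper": -1},
  {"xyz": [0, 0, 0], "turn": [0, 0, 1], "gripper": -1},
  {"xyz": [0, 0, 0], "turn": [0, 0, 1], "gripper": -1},
  {"xyz": [0, 0, 0], "turn": [0, 0, 1], "gripper": -1},
  {"xyz": [0, 0, 0], "turn": [0, 0, 1], "gripper": -1},
  {"xyz": [0, 0, 0], "turn": [0, 0, 1], "gripper": -1},
  {"xyz": [0, 0, 0], "turn": [0, 0, 1], "gripper": -1},
  {"xyz": [0, 0, 0], "turn": [0, 0, 1], "gripper": -1},
  {"xyz": [0, 0, 0], "turn": [0, 0, 1], "gripper": -1},
  {"xyz": [0, 0, 0], "turn": [0, 0, 0], "gripper": -1},
  {"xyz": [0, 0, 0], "turn": [0, 0, 0], "gripper": -1},
])

```text
time_s: 16.87
position: [0.5219, 0.1341, 0.1994]
tool_rot: [[0.588, -0.809, -0.0], [-0.809, -0.588, -0.0], [0.0, 0.0, -1.0]]
ft_force: [-0.2, -0.4, -1.2]
grip_width: 0.0213
```

step_arm([
  {"xyz": [0, 0, 0.7], "turn": [0, 0, 0], "gripper": -1},
  {"xyz": [0, 0, 0.8], "turn": [0, 0, 0], "gripper": -1},
  {"xyz": [0, 0, 0.8], "turn": [0, 0, 0], "gripper": -1},
  {"xyz": [0, 0, 0.7], "turn": [0, 0, 0], "gripper": -1},
  {"xyz": [0, 0, 0.35], "turn": [0, 0, 0], "gripper": -1},
  {"xyz": [0, 0, 0.15], "turn": [0, 0, 0], "gripper": -1},
  {"xyz": [0, 0, 0], "turn": [0, 0, 0], "gripper": -1},
  {"xyz": [0, 0, 0], "turn": [0, 0, 0], "gripper": -1},
])

```text
time_s: 17.53
position: [0.5221, 0.1349, 0.0602]
tool_rot: [[0.588, -0.809, 0.001], [-0.809, -0.588, 0.0], [0.001, -0.001, -1.0]]
ft_force: [-0.0, 0.8, -0.2]
grip_width: 0.0213
```

step_arm([
  {"xyz": [0, 0, 0.06], "turn": [0, 0, 0], "gripper": -1},
  {"xyz": [0, 0, 0.05], "turn": [0, 0, 0], "gripper": -1},
  {"xyz": [0, 0, 0], "turn": [0, 0, 0], "gripper": -1},
  {"xyz": [0, 0, 0], "turn": [0, 0, 0], "gripper": -1},
])

```text
time_s: 17.87
position: [0.5216, 0.1352, 0.0555]
tool_rot: [[0.588, -0.809, 0.001], [-0.809, -0.588, 0.0], [0.0, -0.001, -1.0]]
ft_force: [0.4, -1.0, -1.3]
grip_width: 0.0212
```

step_arm([
  {"xyz": [0, 0, 0], "turn": [0, 0, 0], "gripper": 0.4},
  {"xyz": [0, 0, 0], "turn": [0, 0, 0], "gripper": 0.4},
  {"xyz": [0, 0, 0], "turn": [0, 0, 0], "gripper": 0.4},
  {"xyz": [0, 0, 0], "turn": [0, 0, 0], "gripper": 0.4},
  {"xyz": [0, 0, 0], "turn": [0, 0, 0], "gripper": 0.4},
  {"xyz": [0, 0, -0.5], "turn": [0, 0, 0], "gripper": 0.4},
  {"xyz": [0, 0, -0.9], "turn": [0, 0, 0], "gripper": 0.4},
  {"xyz": [0, 0, -0.9], "turn": [0, 0, 0], "gripper": 0.4},
  {"xyz": [0, 0, -0.9], "turn": [0, 0, 0], "gripper": 0.4},
  {"xyz": [0, 0, -0.9], "turn": [0, 0, 0], "gripper": 0.4},
  {"xyz": [-0.9, -0.08, 0], "turn": [0, 0, 0], "gripper": 0.4},
  {"xyz": [-0.9, -0.08, 0], "turn": [0, 0, 0], "gripper": 0.4},
  {"xyz": [-0.9, -0.08, 0], "turn": [0, 0, 0], "gripper": 0.4},
  {"xyz": [-0.9, -0.08, 0], "turn": [0, 0, 0], "gripper": 0.4},
  {"xyz": [-0.9, -0.08, 0], "turn": [0, 0, 0], "gripper": 0.4},
  {"xyz": [-0.9, -0.08, 0], "turn": [0, 0, 0], "gripper": 0.4},
  {"xyz": [-0.9, -0.08, 0], "turn": [0, 0, 0], "gripper": 0.4},
  {"xyz": [-0.9, -0.08, 0], "turn": [0, 0, 0], "gripper": 0.4},
  {"xyz": [0, 0, 0], "turn": [0, 0, 0], "gripper": 0.4},
  {"xyz": [0, 0, 0], "turn": [0, 0, 0], "gripper": 0.4},
])

```text
time_s: 19.53
position: [0.372, 0.3844, 0.219]
tool_rot: [[0.59, -0.807, -0.0], [-0.807, -0.59, -0.0], [0.0, 0.0, -1.0]]
ft_force: [-0.2, -0.1, -0.1]
grip_width: 0.0596
```

```bash
python3 - <<'E'
from h import *
im,d=cams.get_image('top'); P=cloud('top',d);z=P[...,2]; save('end.png',im,1.4)
hsv=cv2.cvtColor(im,cv2.COLOR_RGB2HSV)
m=(hsv[...,0]<22)&(hsv[...,1]>90)&(z>.05)&(z<.09)&(abs(P[...,0]-.52)<.08)&(abs(P[...,1]-.136)<.08)
print('grip',m.sum(),P[m].mean(0),P[m][:,2].std(),cv2.minAreaRect(P[m][:,:2].astype(np.float32)))
A=P[...,:2]-np.array([.474,.3355]); m=(z>.101)&(z<.12)&(np.hypot(A[...,0],A[...,1])<.055)
W=A[m]
if len(W)>20: e=np.linalg.svd(W-W.mean(0))[2][0]; print('lever',len(W),np.degrees(np.arctan2(e[1],e[0]))%180)
s=env.observe();print(s['time_s'],s['position'],s['ft_force'])
E
```

```text
grip 254 [0.5183963  0.13576968 0.07164385] 0.003556408447262651 ((0.5196216106414795, 0.1362592875957489), (0.09985017776489258, 0.022008871659636497), 35.97340774536133)
lever 111 24.734627123481545
19.5833 [0.37278128 0.38351164 0.21903433] [ 0.69371408 -0.3554111   0.09763199]
```

View pics/end.png

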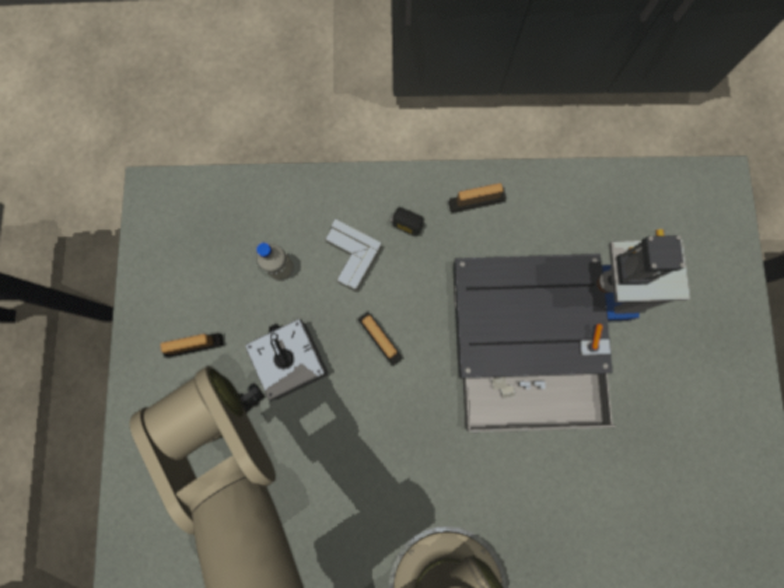

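The scraper stands at its starting place (380,337), the lever is on the ring (280,345), the four offcuts are in the tray around (515,386), and the other objects have not moved.

```bash
python3 -c "
from rig import order
print(order.close_job())"
```

```text
the job is handed in; nothing more can be done
None
```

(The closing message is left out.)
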